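Put the brass stock away in the latched chest

ROBOT

A 7-joint arm with a two-finger parallel gripper is mounted at the origin on the work surface; the furniture and walls round the work are solid. World frame = base frame: x ahead of the robot, y to its left, z up, the work surface at z = 0. Lengths are in mm, angles in rad, forces in N, time in s.
With the tool pointing down it reaches from about 400 to 850 mm from the base axis. Payload 4.5 kg.
Tool frame: the origin (TCP) lies at the very end of the fingers, on their centre line; the grasp point (between the pads) lies 19 mm behind it (r.pinch_z is the distance from the TCP to the grasp point, in mm); z points along the fingers, y is the line along which they close (so a half turn about z gives the same grasp; the last joint's range is limited). The gripper opens to 88 mm and grips with 3 to 60 N. Pads are 18 mm wide; open, the fingers measure 123 mm over their backs; the gripper's body (75 mm by 187 mm) begins 45 mm behind the grasp point.
Start: joints at [1.31, 0.689, -0.195, 1.565, 0.157, 0.902, -0.215], TCP at [181.622, -598.053, 238.743] pointing down, gripper open.
Joint ranges: [-3.01, 3.01], [-0.46, 2.08], [-1.47, 1.51], [0.13, 2.56], [-1, 4.14], [0.04, 2.09], [-2.66, 2.66]. Speed limits (rad/s): [2.57, 2.57, 3.14, 3.14, 3.14, 3.14, 3.14].

INTERFACE

Orientations are given as a unit quaternion [x, y, z, w].
In Python, from rig import r gives the robot as it stands.
- The arm moves only by the tool step_arm, never from a script. Its argument "motion" is one flat list of numbers, 7 for each row, row after row: the shift along the tool's x, y, z normalised to -1 to 1, where 1 is 15 cm, then the turn, a rotation vector about the tool's x, y, z normalised to -1 to 1, where 1 is 120 degrees, then the closure, from 0 (fully open) to 1 (shut). A call has 1 to 10 rows; each row is the pose to reach, as a shift and turn from the pose commanded when the call began, along the tool's axes at that moment; what a row does not reach only later rows make up. A row lasts 1/10 s, in which the tool goes at most 50 mm and 8.59 degrees, less where a joint would pass 70% of its speed; a pose out of reach is approached as far as the arm can. A call with a number of a shift or a turn outside -1 to 1 is refused whole. A call with a gripper value outside its range is refused whole. The fingers move at their own pace and stop on an object; "grip_force" is the grip in N (left out, the last holds). Time passes only in rows, so rows that repeat a pose let the fingers close. It gives the time, the measured TCP pose, the force, the opening and the grip force at its end, in the units of the state.
- r.get_obs(): the state, without advancing time (a new reading comes with each control period).
- r.get_image(name): name is "scene" or "side" or "wrist"; returns a dict with "frame" (420x560x3 uint8, blue, green, red), "vfov" (degrees; the focal length in pixels is half the picture's height over the tangent of half this angle, whatever the lens; pixels are square), "cx", "cy" (the principal point, pixels), "extrinsics" (4x4, takes a point from camera to world coordinates). Camera axes: x right, y down, z forward; pixel columns grow to the right and rows downward; lengths in mm; the calibration is good to about 2 mm. A picture is of the moment at which its call begins. There is no depth.
- r.sign_off(): hands the job in; it is judged then, once.
The state is a dict: "time_s": time; "joint_positions": joint angles; "dq": joint speeds; "tau": joint torques, N m; "position": TCP position; "tool_rot": TCP orientation; "ft_force": force on the tool from outside, world axes, zero at the start; "wrist_torque": the same for the moment, N m; "opening": finger opening in mm; "gripper_force": force on a finger pad.
Only numpy, scipy, OpenCV 4.12 (cv2) and the standard library are available. Lean on these libraries where they do the work, as an engineer would, in place of code of your own. Each camera call takes 0.05 s, during which the arm holds its last target. There are 200 camera calls.

TASK

Put all the brass away in the steel stock chest: lift the paddle latch and swing the lid fully up, draw the brass plate out from under its pile of blocks without toppling the pile or taking it down, and lay the plate and every loose brass bar flat inside. Then shut the lid so that it latches, and leave the pile standing on its board and the other things on the bench where they are.

Things in the scene. Friction and masses are not known exactly. Their poses are not given: they have to be found in the camera images.
- chest: fixed grey steel chest, outside 164 (x) x 264 (y) x 56 mm tall without the lid; walls and floor 4 mm, so inside 156 x 256 mm, open inside except for an 8 mm deep strike lip at the middle of the front wall's top. Origin: centre of its underside; z up, +x towards the lid hinge (away from the robot), y along its length.
- lid (a joint): angle of the chest's lid, rad: 0 shut, 1.5 fully up (a little short of vertical, its stop). The hinge is stiff: the lid stays at whatever angle it is left, and moving it takes about 7 N at its front edge. It latches by itself when the front is pressed down to 0 (8 to 12 N for the last centimetre); the paddle need not be touched for that.
- lid_hinge (a point): middle of the lid's hinge line, which runs along the chest's y; 82 mm in +x of the chest's origin and 56.5 mm up. The lid is a sheet 4 mm thick, its underside on the hinge's level when shut; it reaches 168 mm from this line to its front edge and overhangs the chest's ends by 4 mm.
- paddle (a joint): angle of the latch paddle against the lid, rad: 0 down (sprung back to it), 0.6 fully lifted. The pawl is clear of the strike above about 0.35; below that the lid cannot rise. Lifting it takes about 3 N.
- paddle_grip (a point): grip point midway between the paddle's sides, 14 mm from its free front edge. The steel paddle lies on the lid, 38 mm wide (along the chest's y), sides 10 mm tall, pinched from above; 51 mm from hinge to free edge. Lid shut: this point is 12 mm above lid_hinge and 139 mm in -x of it; the paddle's hinge axis (along y) is 14 mm above and 102 mm in -x of lid_hinge. Underside 2.5 mm off its base.
- board: fixed plywood board 210 (x) x 130 (y) x 12 mm, origin in the centre of its underside. Two slippery polished stop pins (10 mm thick, 20 mm above the board) stand at x = +3 mm, y = +38 and -38 mm. The pile stands on their far side (+x) and the plate sticks out between them towards -x: drawn that way, it slides out from under the pile while the pins hold the pile back.
- plate: brass plate 130 (its x) x 40 (y) x 6 mm thick, 0.26 kg, origin in the centre of its underside. It lies on the board beneath the pile; about 60 to 72 mm of its -x end sticks out in front of the lowest brick. Drawing it takes about 8 to 20 N; the pile settles 6 mm onto the board as it leaves.
- brick_low: lowest block of the pile, lying on the plate: pale fire brick 64 (x) x 100 (y) x 22 mm, origin in the centre of its underside.
- brick_high: second block: fire brick 64 x 100 x 18 mm, origin in the centre of its underside.
- charcoal: third block: black charcoal block 45 x 70 x 26 mm, origin in the centre of its underside.
- steel_block: block on top of the pile: steel 64 x 64 x 19 mm, 0.6 kg, origin in the centre of its underside.
- bar_0: loose brass bar 90 (its x) x 24 (y) x 8 mm thick, 0.14 kg, origin in the centre of its underside, lying flat on the bench; there are two or three of these in a run (None: absent).
- bar_1: loose brass bar 90 (its x) x 24 (y) x 8 mm thick, 0.14 kg, origin in the centre of its underside, lying flat on the bench; there are two or three of these in a run (None: absent).
- bar_2: loose brass bar 90 (its x) x 24 (y) x 8 mm thick, 0.14 kg, origin in the centre of its underside, lying flat on the bench; there are two or three of these in a run (None: absent).
- cream_pot: white pot 48 mm across, 50 mm tall, a bystander to be left where it is; origin in the centre of its underside.
- emery_pack: blue packet 50 x 70 x 22 mm, a bystander to be left where it is; origin in the centre of its underside.
- tweezers: tweezers 159 mm long, a bystander to be left where it is; origin in the centre of its underside.
- match_box: small pale box 36 x 52 x 18 mm, a bystander to be left where it is; origin in the centre of its underside.

How it is judged:
By the outcome, as a careful person would: the job done as asked, in the order asked, and still so for the second after the job is handed in, with the robot touching nothing.
Of bar_0, bar_1, bar_2 only 2 to 3 are there at a start; the rules pass over those that are not, and their reading is None.
At some moment in a run one of bar_0, bar_1, bar_2 may be knocked a few centimetres aside while the robot is not near it.
Once in a run the grip may slacken for a moment while it holds something.
It also fails if it takes over 210 s, if anything falls off the work surface, if the arm or the gripper's body presses on something with over 40 N, if the wrist force passes 120 N, or if a joint passes its speed limit or range.

## Working session

There is one attempt and no reset: what is moved stays moved. The work goes in short steps, Python scripts to look and compute and a tool call to move; the robot and the scene stay as the last step left them, time stands still between calls to the robot, and variables do not carry over. Pictures are saved under pics/ and viewed, at most 14 in all, crops included, and the job is handed in when it is done.

Besides the shell and the picture viewer there is one more tool, called as a command line: name --argument value ..., lists and objects as JSON in quotes. step_arm: Moves the arm, as the interface text tells. Its arguments: {"type":"object","properties":{"motion":{"type":"array"},"grip_force":{"type":"number"}},"required":["motion"]}

```bash
ls; mkdir -p pics; cat > h.py <<'E'
import numpy as np,cv2,json
from rig import r
from scipy.spatial.transform import Rotation as R
def snap(n,name):
    im=r.get_image(n); cv2.imwrite(f'pics/{name}.png',im['frame'])
    json.dump({k:np.array(im[k]).tolist() for k in('vfov','cx','cy','extrinsics')},open(f'pics/{name}.json','w'))
    return im
def w(name,pts,z):
    "pixels -> world at height z"
    c=json.load(open(f'pics/{name}.json'));E=np.array(c['extrinsics']);f=210/np.tan(np.radians(c['vfov'])/2)
    out=[]
    for i,(u,v) in enumerate(pts):
        zz=z[i] if np.ndim(z) else z
        d=E[:3,:3]@[(u-c['cx'])/f,(v-c['cy'])/f,1];t=(zz-E[2,3])/d[2];out.append((E[:3,3]+t*d).round(1))
    return np.array(out)
def px(name,P):
    c=json.load(open(f'pics/{name}.json'));E=np.array(c['extrinsics']);f=210/np.tan(np.radians(c['vfov'])/2)
    q=(np.atleast_2d(P)-E[:3,3])@E[:3,:3];return (q[:,:2]/q[:,2:]*f+[c['cx'],c['cy']]).round(1)
def st():
    o=r.get_obs();print({k:np.round(o[k],3).tolist() for k in('time_s','joint_positions','position','tool_rot','ft_force','opening','gripper_force')});return o
def go(pos,yaw=None,tilt=0,turn=True):
    """numbers for a move to world TCP pos, tool down, tool x axis at world yaw (rad)"""
    o=r.get_obs();T=R.from_quat(o['tool_rot']);d=T.inv().apply(np.array(pos)-o['position'])
    print('shift',(d/150).round(3),end=' ')
    if yaw is not None:
        G=R.from_euler('z',yaw)*R.from_euler('x',np.pi)*R.from_euler('y',tilt)
        rv=(T.inv()*G).as_rotvec();print('turn',(rv/np.radians(120)).round(4),'deg',np.degrees(np.linalg.norm(rv)).round(1),end='')
    print()
E
python3 - <<'E'
from h import *
for n in('scene','side','wrist'):
    im=snap(n,n+'0'); print(n,im['vfov'],np.round(im['extrinsics'],2).tolist())
st()
a=cv2.imread('pics/scene0.png');cv2.imwrite('pics/scene0b.png',cv2.resize(a,(800,600),interpolation=cv2.INTER_CUBIC))
a=cv2.imread('pics/side0.png');cv2.imwrite('pics/side0b.png',cv2.resize(a,(800,600),interpolation=cv2.INTER_CUBIC))
E
```

```text
pics
scene 50.1410521484667 [[0.9, -0.31, 0.31, 172.63], [-0.44, -0.63, 0.65, -942.02], [-0.01, -0.71, -0.7, 968.32], [0.0, 0.0, 0.0, 1.0]]
side 50.88518399970731 [[-0.88, -0.26, 0.4, 112.94], [-0.47, 0.49, -0.74, 727.42], [-0.0, -0.83, -0.55, 710.92], [0.0, 0.0, 0.0, 1.0]]
wrist 70.38511083519239 [[0.29, -0.91, -0.3, 258.64], [-0.96, -0.28, -0.09, -574.65], [-0.0, 0.31, -0.95, 384.56], [0.0, 0.0, 0.0, 1.0]]
{'time_s': 0.15, 'joint_positions': [1.31, 0.69, -0.195, 1.566, 0.157, 0.903, -0.215], 'position': [181.423, -597.602, 238.085], 'tool_rot': [0.989, 0.147, -0.0, -0.001], 'ft_force': [0.427, 1.018, -0.139], 'opening': 88.155, 'gripper_force': 0.0}
```

View pics/scene0b.png

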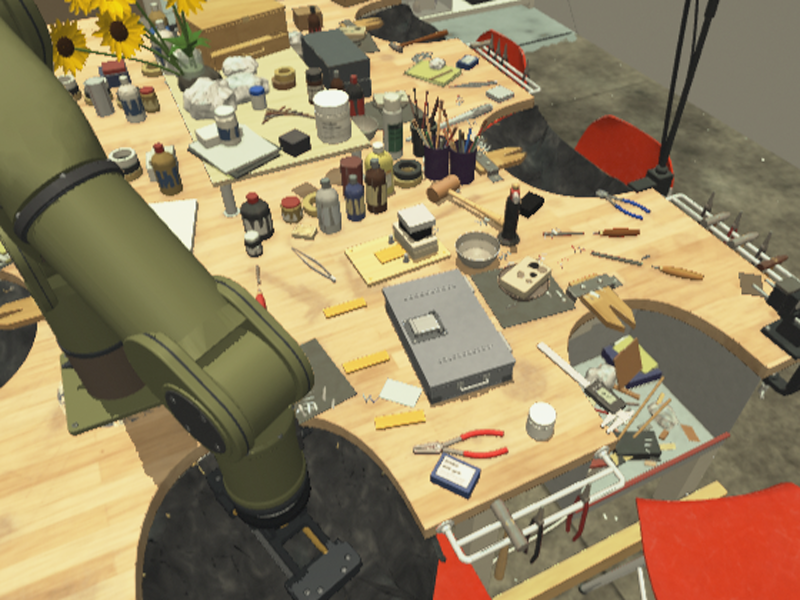

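View pics/side0b.png

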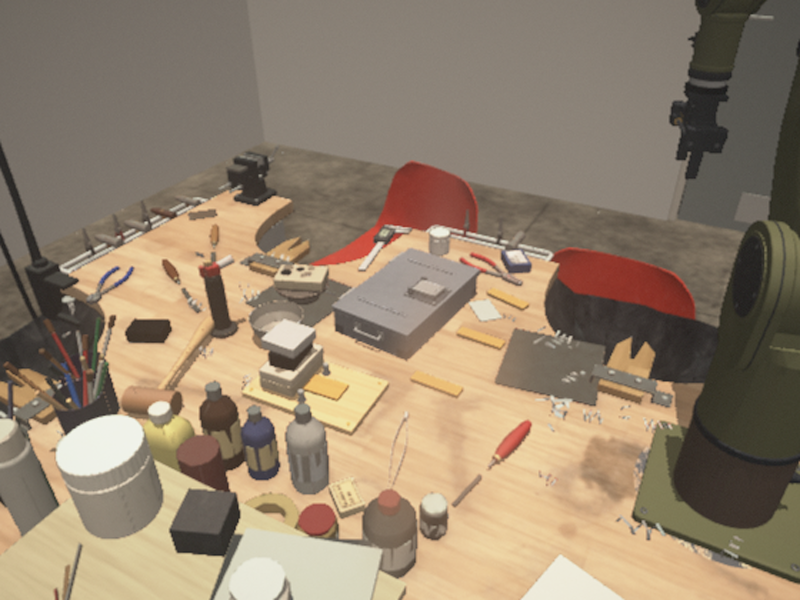

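```bash
python3 - <<'E'
import cv2
a=cv2.imread('pics/scene0.png')[140:305,210:400]
cv2.imwrite('pics/c1.png',cv2.resize(a,None,fx=3.6,fy=3.6,interpolation=cv2.INTER_CUBIC))
a=cv2.imread('pics/side0.png')[155:310,160:380]
cv2.imwrite('pics/c2.png',cv2.resize(a,None,fx=3.6,fy=3.6,interpolation=cv2.INTER_CUBIC))
E
```

```text
(no output)
```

View pics/c1.png

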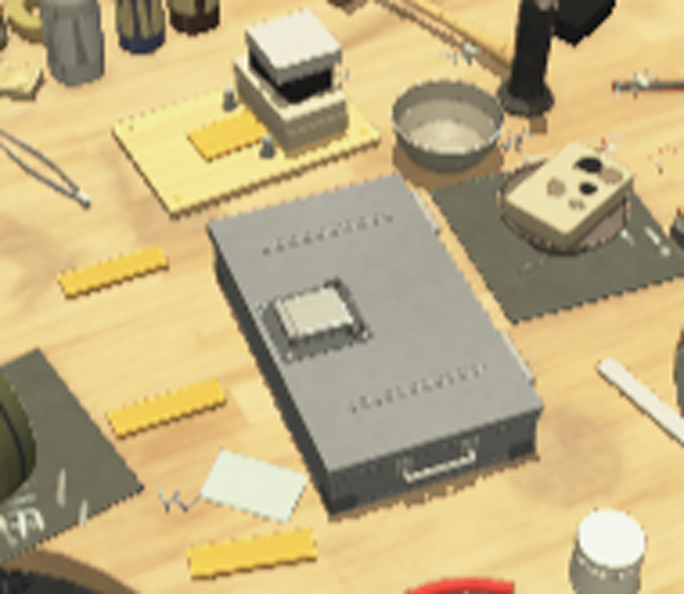

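View pics/c2.png

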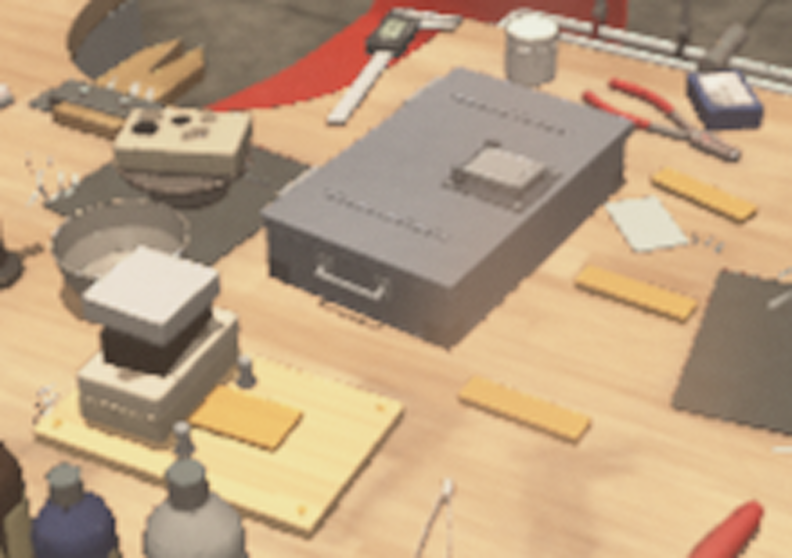

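```bash
python3 - <<'E'
from h import *
A=lambda p:[(210+x/3.6,140+y/3.6) for x,y in p]
B=lambda p:[(160+x/3.6,155+y/3.6) for x,y in p]
print('lid',w('scene0',A([(210,225),(402,178),(542,408),(330,470)]),60.5).tolist())
print('lid side',w('side0',B([(450,288),(262,212),(455,68),(637,123)]),60.5).tolist())
print('paddle',w('scene0',A([(272,300),(348,282),(362,322),(290,342)]),70).tolist())
print('board',w('scene0',A([(113,130),(175,212),(380,141)]),12).tolist())
print('board s',w('side0',B([(310,530),(403,403),(35,433)]),12).tolist())
print('plate',w('scene0',A([(187,132),(207,160)]),18).tolist())
print('plate s',w('side0',B([(302,410),(278,447)]),18).tolist())
for b in([(58,277),(163,249),(168,265),(65,298)],[(108,413),(222,381),(228,401),(120,437)],[(188,553),(315,530),(317,552),(195,578)]):
  print('bar',w('scene0',A(b),6).tolist())
for b in([(482,379),(590,422),(575,440),(460,395)],[(597,267),(695,302),(685,319),(577,280)],[(665,168),(756,208),(742,220),(652,180)]):
  print('bar s',w('side0',B(b),6).tolist())
print('steel s',w('side0',B([(85,290),(142,340),(218,285),(150,248)]),103).tolist())
print('steel',w('scene0',A([(247,30),(310,15),(342,62),(273,82)]),103).tolist())
E
```

```text
lid [[523.0, -61.2, 60.5], [689.9, -80.2, 60.5], [661.5, -342.9, 60.5], [498.1, -325.3, 60.5]]
lid side [[519.7, -50.1, 60.5], [685.7, -68.7, 60.5], [661.7, -330.2, 60.5], [490.1, -316.7, 60.5]]
paddle [[528.4, -167.3, 70.0], [589.4, -175.9, 70.0], [579.5, -218.0, 70.0], [521.9, -212.2, 70.0]]
board [[513.0, 139.1, 12.0], [521.2, 13.9, 12.0], [723.6, 18.2, 12.0]]
board s [[510.7, 150.2, 12.0], [517.9, 21.0, 12.0], [716.5, 159.7, 12.0]]
plate [[569.8, 100.1, 18.0], [570.7, 57.2, 18.0]]
plate s [[570.0, 64.4, 18.0], [564.5, 102.1, 18.0]]
bar [[405.0, -9.6, 6.0], [496.4, -17.6, 6.0], [492.8, -37.1, 6.0], [401.9, -35.0, 6.0]]
bar [[389.2, -164.5, 6.0], [481.1, -173.7, 6.0], [477.0, -194.2, 6.0], [388.9, -190.5, 6.0]]
bar [[393.6, -309.6, 6.0], [483.5, -331.6, 6.0], [476.4, -349.1, 6.0], [389.7, -331.0, 6.0]]
bar s [[485.5, -32.5, 6.0], [402.1, -26.4, 6.0], [403.7, -5.5, 6.0], [491.1, -10.4, 6.0]]
bar s [[467.7, -190.8, 6.0], [386.7, -183.9, 6.0], [386.0, -161.3, 6.0], [474.3, -168.5, 6.0]]
bar s [[473.4, -346.7, 6.0], [387.3, -324.3, 6.0], [391.5, -302.7, 6.0], [476.1, -324.4, 6.0]]
steel s [[699.1, 111.8, 103.0], [635.5, 136.3, 103.0], [626.7, 67.5, 103.0], [690.5, 54.3, 103.0]]
steel [[636.6, 110.5, 103.0], [696.2, 105.6, 103.0], [690.9, 32.9, 103.0], [625.8, 34.5, 103.0]]
```

step_arm --motion '[0.6,-1,0,0,0,0.1886,0,0.6,-1,0,0,0,0.1886,0,0.6,-1,0,0,0,0.1886,0,0.6,-1,0,0,0,0.1886,0,0.6,-1,0,0,0,0.1886,0]'

```text
time_s: 0.65
position: [225.3, -424.2, 238.7]
tool_rot: [0.999, -0.047, -0.0, -0.002]
ft_force: [0.1, 0.2, -0.9]
opening: 87.8
gripper_force: 0.0
```

step_arm --motion '[0.77,-0.873,0,0,0,0,0,0.77,-0.873,0,0,0,0,0,0.77,-0.873,0,0,0,0,0,0.77,-0.873,0,0,0,0,0,0.77,-0.873,0,0,0,0,0]'

```text
time_s: 1.15
position: [355.9, -307.7, 238.7]
tool_rot: [0.999, -0.047, 0.001, -0.0]
ft_force: [-0.0, -0.2, -0.6]
opening: 88.3
gripper_force: 0.0
```

step_arm --motion '[0.77,-0.873,0,0,0,0,0,0.77,-0.873,0,0,0,0,0,0.77,-0.873,0,0,0,0,0,0.77,-0.873,0,0,0,0,0,0.77,-0.873,0,0,0,0,0,0.77,-0.873,0,0,0,0,0,0.77,-0.873,0,0,0,0,0]'

```text
time_s: 1.85
position: [478.6, -193.5, 238.6]
tool_rot: [0.999, -0.052, -0.001, 0.001]
ft_force: [0.1, 0.5, -0.4]
opening: 88.2
gripper_force: 0.0
```

```bash
python3 - <<'E'
from h import *
snap('wrist','w1');st()
a=cv2.imread('pics/w1.png');cv2.imwrite('pics/w1b.png',cv2.resize(a,(800,600),interpolation=cv2.INTER_CUBIC))
E
```

```text
{'time_s': 1.9, 'joint_positions': [0.309, 0.545, -0.024, 1.896, 0.022, 0.702, -1.404], 'position': [478.717, -193.318, 238.651], 'tool_rot': [0.999, -0.052, -0.001, 0.001], 'ft_force': [0.965, -0.343, 0.579], 'opening': 87.942, 'gripper_force': 0.0}
```

View pics/w1b.png

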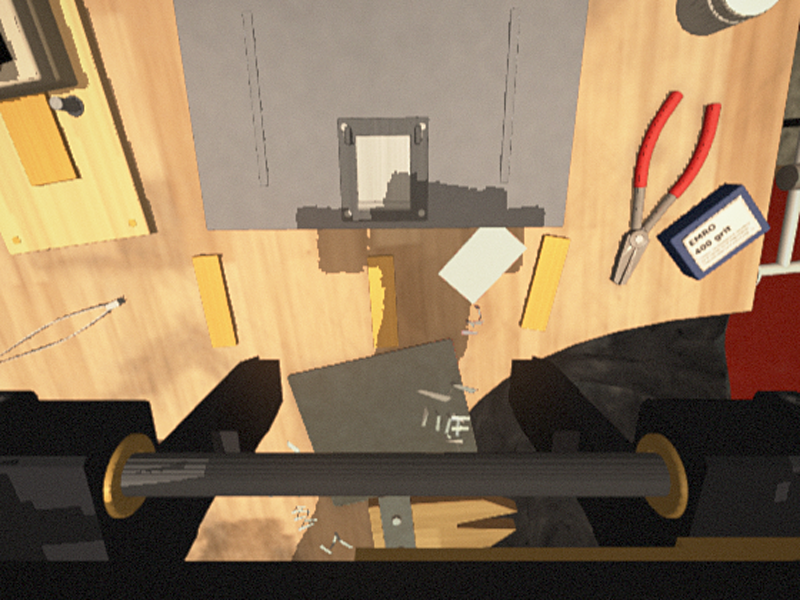

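```bash
python3 - <<'E'
from h import *
A=lambda p:[(x*.7,y*.7) for x,y in p]
P=lambda n,p,z:print(n,w('w1',A(p),z).tolist())
P('lidfront',[(209,229),(565,226)],60.5)
P('lid sides',[(177,15),(586,15)],60.5)
P('paddle',[(356,135),(410,135),(410,208),(358,208)],72)
for i,b in enumerate([[(193,256),(220,254),(237,346),(213,347)],[(368,258),(393,255),(397,347),(373,348)],[(545,235),(570,238),(546,330),(521,327)]]):
  q=w('w1',A(b),8);a=(q[0]+q[1]-q[2]-q[3])/2;print('bar',i,q.mean(0),np.linalg.norm(a),np.arctan2(a[1],a[0]))
P('plate',[(33,184),(76,181),(48,97)],18)
P('board',[(150,233),(13,254)],12)
E
```

```text
lidfront [[523.1, -56.4, 60.5], [497.3, -326.2, 60.5]]
lid sides [[663.3, -69.1, 60.5], [635.5, -337.1, 60.5]]
paddle [[577.2, -177.5, 72.0], [573.4, -214.4, 72.0], [524.2, -209.8, 72.0], [528.1, -172.4, 72.0]]
bar 0 [449.375 -23.      8.   ] 90.43413348951819 -0.04313868809602385
bar 1 [ 431.975 -177.95     8.   ] 90.04350337475769 -0.06557086051986866
bar 2 [ 435.3   -329.075    8.   ] 89.21694065590904 -0.24280386704493867
plate [[570.3, 99.6, 18.0], [568.9, 63.2, 18.0], [633.0, 63.6, 18.0]]
board [[519.6, 17.7, 12.0], [514.0, 144.4, 12.0]]
```

step_arm --motion '[0.4,-0.035,0.8,0,0,0,0,0.4,-0.035,0.8,0,0,0,0,0.4,-0.035,0.8,0,0,0,0,0.4,-0.035,0.8,0,0,0,0,0.4,-0.035,0.8,0,0,0,0,0.4,-0.035,0.8,0,0,0,0]'

```text
time_s: 2.5
position: [540.1, -193.0, 120.5]
tool_rot: [0.999, -0.051, 0.001, 0.001]
ft_force: [-0.4, -0.5, 1.1]
opening: 88.4
gripper_force: 0.0
```

step_arm --motion '[0,0,0.18,0,0,0,0,0,0,0.25,0,0,0,0,0,0,0.3,0,0,0,0,0,0,0.355,0,0,0,0,0,0,0.355,0,0,0,0.2,0,0,0.355,0,0,0,0.5,0,0,0.355,0,0,0,0.8,0,0,0.355,0,0,0,0.8,0,0,0.355,0,0,0,0.8,0,0,0.355,0,0,0,0.8]' --grip_force 25

```text
time_s: 3.5
position: [540.5, -191.7, 65.6]
tool_rot: [0.999, -0.05, 0.0, 0.0]
ft_force: [0.5, -0.5, 0.1]
opening: 41.9
gripper_force: 0.0
```

```bash
python3 - <<'E'
from h import *
o=st()
# grip path, chest-frame relative to shut grip: paddle p then lid th
def g(p,t):
    u=102+37*np.cos(p)+2*np.sin(p);n=14+37*np.sin(p)-2*np.cos(p)
    return np.array([-u*np.cos(t)+n*np.sin(t),u*np.sin(t)+n*np.cos(t)])
g0=g(0,0)
for p,t in[(.2,0),(.4,0),(.55,0),(.58,.1),(.58,.2),(.58,.3),(.58,.4),(.58,.5),(.58,.6),(.58,.7),(.58,.8),(.58,.9),(.58,1),(.58,1.1)]: print(p,t,((g(p,t)-g0)/150*[1,-1]).round(3))
E
```

```text
{'time_s': 3.5, 'joint_positions': [0.27, 0.876, -0.017, 1.851, 0.033, 0.415, -1.442], 'position': [540.521, -191.691, 65.633], 'tool_rot': [0.999, -0.05, 0.0, 0.0], 'ft_force': [0.485, -0.541, 0.062], 'opening': 41.862, 'gripper_force': 0.0}
0.2 0 [ 0.002 -0.049]
0.4 0 [ 0.014 -0.097]
0.55 0 [ 0.029 -0.131]
0.58 0.1 [ 0.059 -0.225]
0.58 0.2 [ 0.094 -0.311]
0.58 0.3 [ 0.137 -0.392]
0.58 0.4 [ 0.188 -0.468]
0.58 0.5 [ 0.247 -0.539]
0.58 0.6 [ 0.312 -0.604]
0.58 0.7 [ 0.383 -0.662]
0.58 0.8 [ 0.46  -0.712]
0.58 0.9 [ 0.541 -0.755]
0.58 1 [ 0.627 -0.789]
0.58 1.1 [ 0.715 -0.815]
```

step_arm --motion '[0,0,0,0,0,0,0.8,0,0,0,0,0,0,0.8,0,0,0,0,0,0,0.8,0.001,0,-0.025,0,0,0,0.8,0.002,0,-0.049,0,0,0,0.8,0.008,0,-0.073,0,0,0,0.8,0.014,0,-0.097,0,0,0,0.8,0.022,0,-0.115,0,0,0,0.8,0.03,0,-0.131,0,0,0,0.8]' --grip_force 30

```text
time_s: 4.4
position: [543.7, -192.2, 85.0]
tool_rot: [0.999, -0.05, -0.001, -0.0]
ft_force: [-0.3, -1.1, -10.3]
opening: 37.4
gripper_force: 30.0
```

step_arm --motion '[0.015,0,-0.047,0,0,0,0.8,0.03,0,-0.094,0,0,0,0.8,0.047,0,-0.138,0,0,0,0.8,0.065,0,-0.18,0,0,0,0.8,0.086,0,-0.222,0,0,0,0.8,0.108,0,-0.262,0,0,0,0.8,0.108,0,-0.262,0,0,0,0.8]'

```text
time_s: 5.1
position: [561.2, -193.8, 125.4]
tool_rot: [0.999, -0.05, 0.0, 0.0]
ft_force: [-2.8, -1.4, -5.5]
opening: 37.5
gripper_force: 30.0
```

```bash
python3 - <<'E'
from h import *
snap('scene','s2');snap('side','d2');st()
a=cv2.imread('pics/d2.png')[120:280,200:400];cv2.imwrite('pics/d2b.png',cv2.resize(a,None,fx=3.5,fy=3.5,interpolation=cv2.INTER_CUBIC))
E
```

```text
{'time_s': 5.2, 'joint_positions': [0.266, 0.798, -0.019, 1.766, 0.025, 0.578, -1.44], 'position': [560.635, -193.75, 124.773], 'tool_rot': [0.999, -0.05, -0.0, 0.0], 'ft_force': [-3.025, -0.241, -3.504], 'opening': 36.729, 'gripper_force': 29.992}
```

View pics/d2b.png

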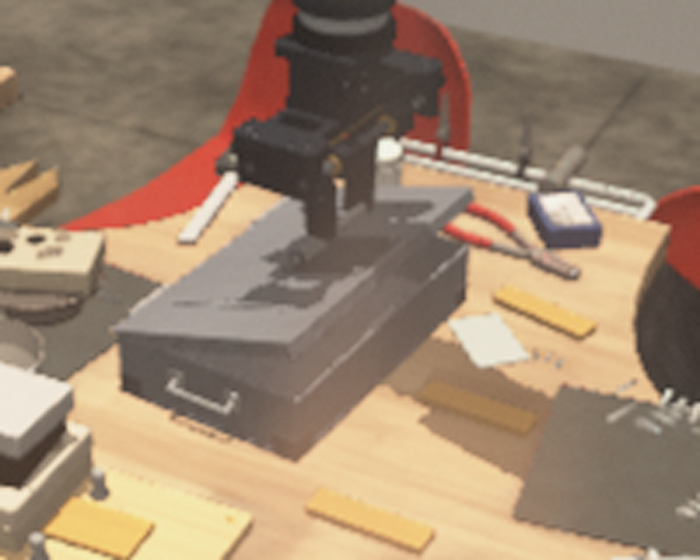

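step_arm --motion '[0.025,0,-0.038,0,0,0,0.8,0.051,0,-0.076,0,0,0,0.8,0.08,0,-0.112,0,0,0,0.8,0.11,0,-0.147,0,0,0,0.8,0.142,0,-0.18,0,0,0,0.8,0.175,0,-0.212,0,0,0,0.8,0.21,0,-0.242,0,0,0,0.8,0.246,0,-0.27,0,0,0,0.8]'

```text
time_s: 6.0
position: [597.6, -197.3, 165.2]
tool_rot: [0.999, -0.05, -0.001, -0.0]
ft_force: [-4.7, -1.3, -7.2]
opening: 36.7
gripper_force: 30.0
```

step_arm --motion '[0.038,0,-0.026,0,0,0,0.8,0.077,0,-0.05,0,0,0,0.8,0.117,0,-0.072,0,0,0,0.8,0.158,0,-0.093,0,0,0,0.8,0.2,0,-0.111,0,0,0,0.8,0.244,0,-0.127,0,0,0,0.8,0.244,0,-0.127,0,0,0,0.8]'

```text
time_s: 6.7
position: [635.3, -200.9, 185.3]
tool_rot: [0.999, -0.05, 0.001, 0.0]
ft_force: [-4.8, 0.2, -0.7]
opening: 36.1
gripper_force: 30.0
```

```bash
python3 - <<'E'
from h import *
snap('scene','s3');snap('side','d3');st()
a=cv2.imread('pics/d3.png')[100:280,200:400];b=cv2.imread('pics/s3.png')[100:280,240:440];cv2.imwrite('pics/d3b.png',cv2.resize(np.hstack([a,b]),None,fx=2,fy=2,interpolation=cv2.INTER_CUBIC))
E
```

```text
{'time_s': 6.8, 'joint_positions': [0.245, 0.801, -0.014, 1.489, 0.013, 0.85, -1.444], 'position': [634.983, -200.905, 185.289], 'tool_rot': [0.999, -0.05, 0.001, -0.0], 'ft_force': [-5.589, 0.296, -0.224], 'opening': 36.277, 'gripper_force': 29.995}
```

View pics/d3b.png

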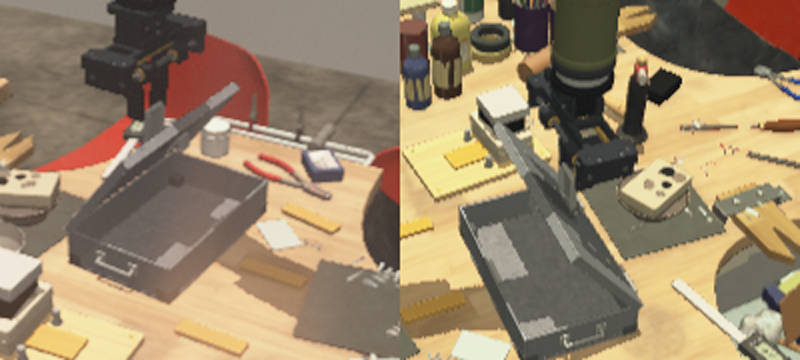

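step_arm --motion '[0.044,0,-0.014,0,0,0,0.8,0.088,0,-0.026,0,0,0,0.8,0.133,0,-0.035,0,0,0,0.8,0.179,0,-0.042,0,0,0,0.8,0.224,0,-0.047,0,0,0,0.8,0.27,0,-0.05,0,0,0,0.8,0.315,0,-0.05,0,0,0,0.8,0.362,0,-0.048,0,0,0,0.8,0.362,0,-0.048,0,0,0,0.8]'

```text
time_s: 7.7
position: [691.9, -205.6, 193.0]
tool_rot: [0.999, -0.049, 0.004, -0.0]
ft_force: [0.1, 1.2, -0.6]
opening: 17.5
gripper_force: 0.0
```

step_arm --motion '[0.03,0,0.003,0,0,0,0.8,0.06,0,0.006,0,0,0,0.8,0.09,0,0.01,0,0,0,0.8,0.11,0,0.013,0,0,0,0.8,0.11,0,0.013,0,0,0,0.8]'

```text
time_s: 8.2
position: [705.0, -208.1, 188.9]
tool_rot: [0.999, -0.05, 0.0, -0.0]
ft_force: [-0.5, 0.2, -0.1]
opening: 17.5
gripper_force: 0.0
```

```bash
python3 - <<'E'
from h import *
snap('scene','s4');snap('side','d4');st()
a=cv2.imread('pics/d4.png')[100:280,200:400];b=cv2.imread('pics/s4.png')[100:280,240:440];cv2.imwrite('pics/d4b.png',cv2.resize(np.hstack([a,b]),None,fx=2,fy=2,interpolation=cv2.INTER_CUBIC))
E
```

```text
{'time_s': 8.3, 'joint_positions': [0.228, 0.898, -0.007, 1.23, 0.007, 1.013, -1.451], 'position': [704.508, -208.166, 189.059], 'tool_rot': [0.999, -0.05, -0.0, 0.0], 'ft_force': [-0.401, -1.191, 0.192], 'opening': 17.653, 'gripper_force': 0.0}
```

View pics/d4b.png

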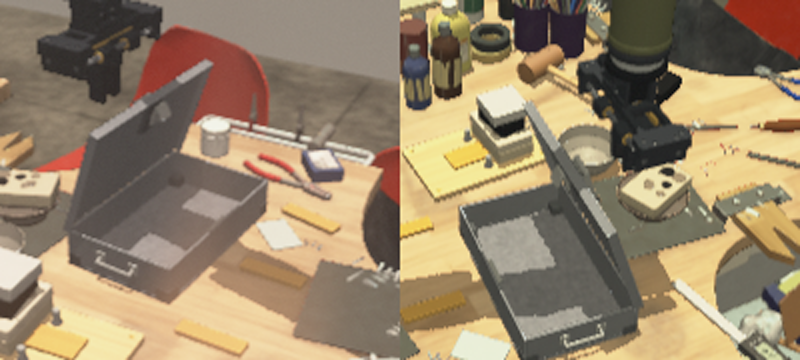

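step_arm --motion '[0,0,-0.6,0,0,0,0.8,0,0,-0.6,0,0,0,0.9,0,0,-0.6,0,0,0,1,-0.97,0,-0.6,0,0,0,1,-0.97,0,-0.6,0,0,0,1,-0.97,0,-0.6,0,0,0,1,-0.97,0,-0.6,0,0,0,1,-0.97,0,0,0,0,0,1,-0.97,0,0,0,0,0,1,-0.97,0,0,0,0,0,1]'

```text
time_s: 9.3
position: [556.2, -192.3, 184.5]
tool_rot: [0.999, -0.05, -0.005, -0.001]
ft_force: [0.0, 1.0, 1.0]
opening: 0.4
gripper_force: 0.0
```

step_arm --motion '[0.15,0,0,0,0,0,1,0.25,0,0,0,0,0,1,0.32,0,0,0,0,0,1,0.39,0,0,0,0,0,1,0.45,0,0,0,0,0,1,0.51,0,0,0,0,0,1,0.57,0,0,0,0,0,1,0.6,0,0,0,0,0,1,0.62,0,0,0,0,0,1]'

```text
time_s: 10.2
position: [634.9, -201.3, 190.4]
tool_rot: [0.998, -0.051, -0.02, -0.002]
ft_force: [-44.4, 9.4, 33.7]
opening: 0.6
gripper_force: 28.1
```

step_arm --motion '[0.01,0,0,0,0,0,1,0.02,0,0,0,0,0,1,0.02,0,0,0,0,0,1]'

```text
time_s: 10.5
position: [635.0, -201.4, 190.4]
tool_rot: [0.998, -0.051, -0.023, -0.003]
ft_force: [-45.9, 9.2, 34.3]
opening: 0.4
gripper_force: 29.2
```

step_arm --motion '[-0.14,0,0,0,0,0,1,-0.14,0,0,0,0,0,1]'

```text
time_s: 10.7
position: [630.0, -201.4, 191.8]
tool_rot: [0.999, -0.051, -0.003, 0.0]
ft_force: [-8.5, 1.1, 2.8]
opening: 0.4
gripper_force: 4.7
```

```bash
python3 - <<'E'
from h import *
snap('scene','s5');snap('side','d5');st()
a=cv2.imread('pics/d5.png')[80:260,200:400];b=cv2.imread('pics/s5.png')[80:260,240:440];cv2.imwrite('pics/d5b.png',cv2.resize(np.hstack([a,b]),None,fx=2,fy=2,interpolation=cv2.INTER_CUBIC))
h=np.array([677.4,-207.3,56.5]);X=np.array([.9955,-.0953,0]);Y=np.array([.0953,.9955,0])
for t in(1.1,1.2,1.3,1.4,1.5):
  e=h+168*(-np.cos(t)*X+np.array([0,0,np.sin(t)]));print(t,px('d5',[e+136*Y,e-136*Y])-[200,80],px('s5',[e+136*Y,e-136*Y])-[240,80])
E
```

```text
{'time_s': 10.8, 'joint_positions': [0.245, 0.793, -0.011, 1.489, 0.012, 0.868, -1.443], 'position': [630.043, -201.346, 190.718], 'tool_rot': [0.999, -0.051, -0.004, -0.0], 'ft_force': [-9.806, 0.306, 2.648], 'opening': 0.661, 'gripper_force': 4.825}
1.1 [[ 52.9  91.9]
 [110.4  53.5]] [[ 57.2  74.9]
 [ 98.8 141.8]]
1.2 [[ 47.6  87.7]
 [105.8  50. ]] [[ 62.4  71.7]
 [105.  138.1]]
1.3 [[ 42.3  84.1]
 [101.   47.1]] [[ 67.8  68.9]
 [111.3 134.8]]
1.4 [[36.8 81. ]
 [96.1 44.6]] [[ 73.4  66.5]
 [117.8 132. ]]
1.5 [[31.4 78.6]
 [91.2 42.7]] [[ 79.   64.6]
 [124.3 129.6]]
```

View pics/d5b.png

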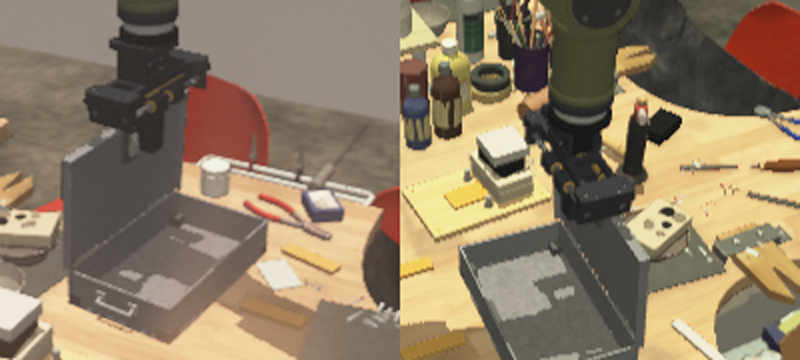

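step_arm --motion '[-0.2,0,0,0,0,0,0.6,-0.4,0,-0.4,0,0,0,0,-0.4,0,-0.4,0,0,0,0,-0.4,-1,-0.4,0,0,0,0,-0.4,-1,-0.4,0,0,0,0,-0.4,-1,-0.4,0,0,0,0,-0.4,-1,-0.4,0,0,0,0]'

```text
time_s: 11.5
position: [592.0, -34.6, 250.9]
tool_rot: [0.999, -0.043, 0.002, -0.004]
ft_force: [-0.1, 0.3, 0.9]
opening: 54.1
gripper_force: 0.0
```

step_arm --motion '[-0.1,-0.84,0.4,0,0,-0.048,0,-0.1,-0.84,0.4,0,0,-0.048,0,-0.1,-0.84,0.4,0,0,-0.048,0,-0.1,-0.84,0.4,0,0,-0.048,0,-0.1,-0.84,0.4,0,0,-0.048,0,-0.1,-0.84,0.4,0,0,-0.048,0]'

```text
time_s: 12.1
position: [588.7, 79.3, 190.4]
tool_rot: [1.0, -0.001, 0.001, 0.001]
ft_force: [0.2, -0.6, 0.0]
opening: 88.0
gripper_force: 0.0
```

```bash
python3 - <<'E'
from h import *
snap('wrist','w2');st()
a=cv2.imread('pics/w2.png');cv2.imwrite('pics/w2b.png',cv2.resize(a,(800,600),interpolation=cv2.INTER_CUBIC))
E
```

```text
{'time_s': 12.15, 'joint_positions': [-0.205, 0.704, -0.012, 1.72, 0.014, 0.716, -1.798], 'position': [588.628, 78.928, 190.385], 'tool_rot': [1.0, -0.001, 0.001, 0.001], 'ft_force': [-0.21, -0.299, -0.484], 'opening': 88.054, 'gripper_force': 0.0}
```

View pics/w2b.png

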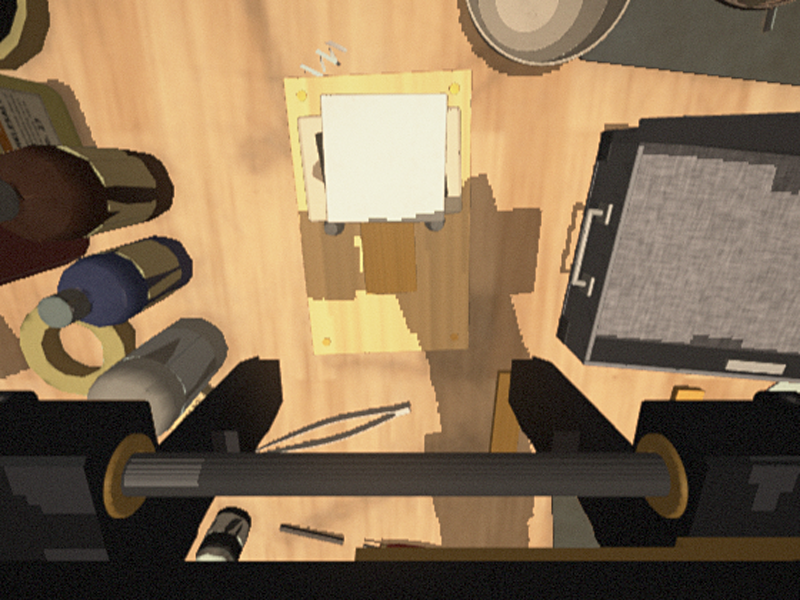

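```bash
python3 - <<'E'
from h import *
A=lambda p:[(x*.7,y*.7) for x,y in p]
P=lambda n,p,z:print(n,w('w2',A(p),z).tolist())
P('plate',[(363,293),(416,293),(414,226),(361,226)],18)
P('board',[(315,354),(467,347),(285,78),(470,70)],12)
P('steel near',[(324,220),(446,221)],103)
P('pins',[(334,228),(435,225)],32)
E
```

```text
plate [[570.0, 103.8, 18.0], [570.0, 62.2, 18.0], [622.4, 64.5, 18.0], [622.5, 104.1, 18.0]]
board [[514.6, 145.9, 12.0], [520.9, 18.7, 12.0], [723.1, 154.2, 12.0], [727.9, 27.2, 12.0]]
steel near [[638.1, 117.5, 103.0], [637.5, 50.8, 103.0]]
pins [[623.1, 122.3, 32.0], [625.1, 50.1, 32.0]]
```

step_arm --motion '[-0.03,-0.03,0.9,0,0,0,0,-0.03,-0.03,0.9,0,0,0,0,-0.03,-0.03,0.9,0,0,0,0,-0.03,-0.03,0.9,0,0,0,0,-0.03,-0.03,0.9,0,0,0,0]'

```text
time_s: 12.65
position: [583.9, 84.2, 55.1]
tool_rot: [1.0, -0.001, 0.001, 0.0]
ft_force: [0.3, 0.5, 0.9]
opening: 88.1
gripper_force: 0.0
```

step_arm --motion '[0,0,0.15,0,0,0,0.1,0,0,0.22,0,0,0,0.2,0,0,0.27,0,0,0,0.3,0,0,0.27,0,0,0,0.4,0,0,0.27,0,0,0,0.6,0,0,0.27,0,0,0,0.8,0,0,0.27,0,0,0,0.8,0,0,0.27,0,0,0,0.8,0,0,0.27,0,0,0,0.8,0,0,0.27,0,0,0,0.8]' --grip_force 55

```text
time_s: 13.65
position: [583.2, 84.6, 14.5]
tool_rot: [1.0, 0.0, 0.0, 0.001]
ft_force: [-1.3, -3.3, 5.8]
opening: 38.3
gripper_force: 54.9
```

step_arm --motion '[-0.02,0.001,0,0,0,0,0.8,-0.04,0.002,0,0,0,0,0.8,-0.06,0.003,0,0,0,0,0.8,-0.08,0.004,0,0,0,0,0.8,-0.1,0.004,0,0,0,0,0.8,-0.12,0.005,0,0,0,0,0.8,-0.14,0.006,0,0,0,0,0.8,-0.16,0.007,0,0,0,0,0.8,-0.18,0.008,0,0,0,0,0.8,-0.2,0.008,0,0,0,0,0.8]'

```text
time_s: 14.65
position: [560.5, 85.6, 15.0]
tool_rot: [1.0, -0.0, 0.008, -0.002]
ft_force: [11.6, -0.0, -2.2]
opening: 38.7
gripper_force: 54.8
```

```bash
python3 - <<'E'
from h import *
snap('side','d6');st()
a=cv2.imread('pics/d6.png')[180:330,150:350];b=cv2.imread('pics/side0.png')[180:330,150:350];cv2.imwrite('pics/d6b.png',cv2.resize(np.hstack([a,b]),None,fx=2,fy=2,interpolation=cv2.INTER_CUBIC))
E
```

```text
{'time_s': 14.7, 'joint_positions': [-0.229, 0.957, -0.008, 1.893, 0.024, 0.277, -1.827], 'position': [559.814, 85.646, 14.867], 'tool_rot': [1.0, -0.0, 0.007, -0.001], 'ft_force': [9.912, -0.924, -2.997], 'opening': 38.528, 'gripper_force': 54.811}
```

View pics/d6b.png

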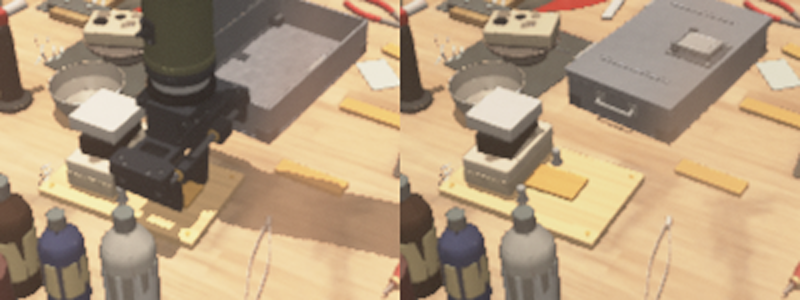

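step_arm --motion '[-0.02,0.001,0,0,0,0,0.8,-0.04,0.002,0,0,0,0,0.8,-0.06,0.003,0,0,0,0,0.8,-0.08,0.004,0,0,0,0,0.8,-0.1,0.004,0,0,0,0,0.8,-0.12,0.005,0,0,0,0,0.8,-0.14,0.006,0,0,0,0,0.8,-0.16,0.007,0,0,0,0,0.8,-0.18,0.008,0,0,0,0,0.8,-0.2,0.008,0,0,0,0,0.8]'

```text
time_s: 15.7
position: [527.4, 84.3, 14.5]
tool_rot: [1.0, 0.0, 0.005, -0.001]
ft_force: [3.9, -0.2, 3.5]
opening: 38.5
gripper_force: 54.9
```

step_arm --motion '[-0.02,0.001,0,0,0,0,0.8,-0.04,0.002,0,0,0,0,0.8,-0.06,0.003,0,0,0,0,0.8,-0.08,0.004,0,0,0,0,0.8,-0.1,0.004,0,0,0,0,0.8,-0.12,0.005,0,0,0,0,0.8,-0.15,0.006,0,0,0,0,0.8,-0.18,0.007,0,0,0,0,0.8,-0.22,0.008,0,0,0,0,0.8,-0.22,0.008,0,0,0,0,0.8]'

```text
time_s: 16.7
position: [488.2, 82.0, 13.7]
tool_rot: [1.0, 0.0, -0.001, 0.0]
ft_force: [1.8, -0.4, 3.9]
opening: 38.3
gripper_force: 54.8
```

```bash
python3 - <<'E'
from h import *
snap('side','d7');snap('wrist','w7');st()
a=cv2.imread('pics/d7.png')[180:330,150:350];b=cv2.imread('pics/w7.png');cv2.imwrite('pics/d7b.png',np.hstack([cv2.resize(a,(400,300),interpolation=cv2.INTER_CUBIC),cv2.resize(b,(400,300))]))
E
```

```text
{'time_s': 16.8, 'joint_positions': [-0.257, 0.934, -0.003, 2.089, 0.017, 0.123, -1.846], 'position': [488.158, 81.922, 13.57], 'tool_rot': [1.0, 0.0, -0.002, 0.0], 'ft_force': [-0.317, 1.167, 6.015], 'opening': 38.314, 'gripper_force': 54.823}
```

View pics/d7b.png

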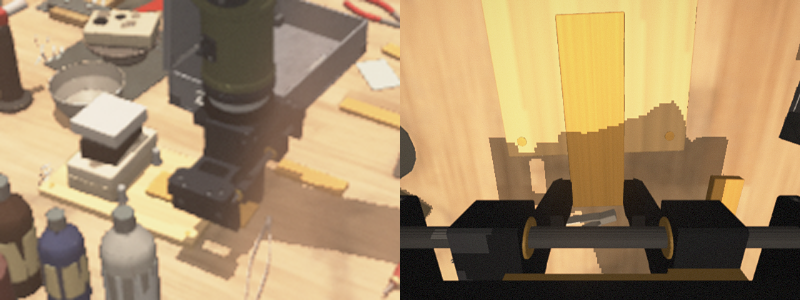

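step_arm --motion '[0,0,-0.1,0,0,0,0.8,0,0,-0.25,0,0,0,0.8,0,0,-0.4,0,0,0,0.8,0,0,-0.55,0,0,0,0.8,0,0,-0.7,0,0,0,0.8,0,0,-0.7,0,0,0,0.8,0,0,-0.7,0,0,0,0.8]' --grip_force 60

```text
time_s: 17.5
position: [488.2, 81.6, 117.8]
tool_rot: [1.0, 0.0, -0.002, 0.0]
ft_force: [-0.8, -0.2, -1.9]
opening: 38.6
gripper_force: 59.8
```

```bash
python3 - <<'E'
from h import *
snap('side','d8');snap('wrist','w8');st()
a=cv2.imread('pics/d8.png')[180:330,150:350];b=cv2.imread('pics/w8.png');cv2.imwrite('pics/d8b.png',np.hstack([cv2.resize(a,(400,300),interpolation=cv2.INTER_CUBIC),cv2.resize(b,(400,300))]))
E
```

```text
{'time_s': 17.6, 'joint_positions': [-0.255, 0.729, -0.007, 2.06, 0.012, 0.356, -1.841], 'position': [488.231, 81.569, 117.281], 'tool_rot': [1.0, 0.0, -0.002, 0.0], 'ft_force': [0.061, 0.102, -3.394], 'opening': 38.107, 'gripper_force': 59.797}
```

View pics/d8b.png

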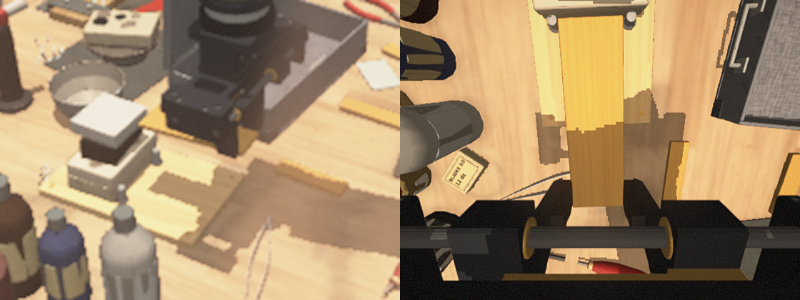

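step_arm --motion '[0.1,0.2,0,0,0,0.0455,0.8,0.2,0.45,0,0,0,0.0455,0.8,0.2,0.7,0,0,0,0.0455,0.8,0.2,0.7,0,0,0,0.0455,0.8,0.2,0.7,0,0,0,0.0455,0.8]'

```text
time_s: 18.1
position: [518.6, -24.3, 117.3]
tool_rot: [0.999, -0.049, -0.002, 0.0]
ft_force: [0.1, 0.6, -1.8]
opening: 38.2
gripper_force: 59.8
```

step_arm --motion '[0.14,0.2,0,0,0,0,0.8,0.28,0.4,0,0,0,0,0.8,0.28,0.586,0,0,0,0,0.8,0.28,0.586,0,0,0,0,0.8,0.28,0.586,0,0,0,0,0.8,0.28,0.586,0,0,0,0,0.8]'

```text
time_s: 18.7
position: [553.1, -111.7, 118.2]
tool_rot: [0.999, -0.046, -0.001, -0.001]
ft_force: [0.1, 0.3, -3.3]
opening: 38.2
gripper_force: 59.8
```

```bash
python3 - <<'E'
from h import *
st();go([552.1,-115,6.5],-.0953)
E
```

```text
{'time_s': 18.7, 'joint_positions': [0.147, 0.782, -0.047, 1.856, 0.065, 0.507, -1.606], 'position': [553.095, -111.715, 118.162], 'tool_rot': [0.999, -0.046, -0.001, -0.001], 'ft_force': [0.084, 0.308, -3.315], 'opening': 38.229, 'gripper_force': 59.799}
shift [-0.003  0.024  0.744] turn [-0.0009  0.0007  0.0018] deg 0.3
```

step_arm --motion '[0,0.015,0.2,0,0,0,0.8,0,0.015,0.4,0,0,0,0.8,0,0.015,0.55,0,0,0,0.8,0,0.015,0.65,0,0,0,0.8,0,0.015,0.7,0,0,0,0.8,0,0.015,0.72,0,0,0,0.8,0,0.015,0.735,0,0,0,0.8,0,0.015,0.735,0,0,0,0.8]'

```text
time_s: 19.5
position: [553.9, -116.8, 9.1]
tool_rot: [0.999, -0.047, 0.001, 0.0]
ft_force: [0.2, 0.4, -1.8]
opening: 37.9
gripper_force: 59.8
```

Not yet in contact (about 2 mm up); lower a touch, release, rise.

step_arm --motion '[0,0,0.012,0,0,0,0.8,0,0,0.016,0,0,0,0.8,0,0,0.016,0,0,0,0.8]'

```text
time_s: 19.8
position: [553.9, -116.9, 6.6]
tool_rot: [0.999, -0.047, 0.001, 0.0]
ft_force: [-0.4, 0.2, -0.2]
opening: 38.1
gripper_force: 59.8
```

step_arm --motion '[0,0,0,0,0,0,0.46,0,0,0,0,0,0,0.46,0,0,0,0,0,0,0.46,0,0,-0.05,0,0,0,0.46,0,0,-0.3,0,0,0,0.46,0,0,-0.7,0,0,0,0.46,0,0,-0.8,0,0,0,0.3,-0.6,0,-0.8,0,0,0,0,-0.6,0,-0.8,0,0,0,0,-0.6,0,-0.8,0,0,0,0]'

```text
time_s: 20.8
position: [455.4, -108.1, 126.6]
tool_rot: [0.999, -0.048, -0.005, 0.0]
ft_force: [-0.6, 0.0, 0.2]
opening: 78.0
gripper_force: 0.0
```

```bash
cat >> h.py <<'E'
def brass(n,name,z=8):
    "brass-coloured blobs -> world min-area rectangles at height z"
    snap(n,name);a=cv2.imread(f'pics/{name}.png');h=cv2.cvtColor(a,cv2.COLOR_BGR2HSV)
    m=cv2.inRange(h,(14,140,70),(28,255,255));m=cv2.morphologyEx(m,cv2.MORPH_OPEN,np.ones((3,3)))
    for c in cv2.findContours(m,cv2.RETR_EXTERNAL,cv2.CHAIN_APPROX_NONE)[0]:
        if cv2.contourArea(c)<60: continue
        q=w(name,c[:,0,:],z)[:,:2].astype(np.float32);(cx,cy),(l,s),an=cv2.minAreaRect(q)
        if l<s:l,s,an=s,l,an+90
        an=(an+90)%180-90
        if l<260 and 8<s<70:print('blob',round(cx,1),round(cy,1),'size',round(l,1),round(s,1),'yaw',round(np.radians(an),3),'px',c[:,0].mean(0).round())
E
python3 - <<'E'
from h import *
st();print('wrist');brass('wrist','w9');print('side');brass('side','d9');print('scene');brass('scene','s9')
E
```

```text
{'time_s': 20.8, 'joint_positions': [0.158, 0.693, -0.039, 2.126, 0.079, 0.334, -1.613], 'position': [455.416, -108.066, 126.596], 'tool_rot': [0.999, -0.048, -0.005, 0.0], 'ft_force': [-0.636, 0.046, 0.212], 'opening': 77.971, 'gripper_force': 0.0}
wrist
blob 286.9 -277.7 size 84.2 27.9 yaw 0.222 px [446. 335.]
blob 322.1 89.4 size 84.8 28.4 yaw -0.409 px [106. 333.]
blob 433.7 -177.4 size 91.4 25.1 yaw -0.053 px [351. 213.]
blob 453.1 -22.4 size 84.3 25.6 yaw -0.03 px [185. 210.]
blob 435.9 -326.0 size 89.9 29.4 yaw -0.249 px [513. 197.]
blob 578.3 -118.6 size 74.5 40.0 yaw -0.056 px [274.  61.]
side
scene
blob 432.8 -329.9 size 88.7 26.6 yaw -0.257 px [279. 294.]
blob 430.8 -179.6 size 89.6 28.5 yaw -0.056 px [256. 253.]
blob 605.1 -119.8 size 129.8 40.7 yaw -0.058 px [302. 219.]
blob 449.0 -23.8 size 90.0 28.3 yaw -0.021 px [241. 215.]
blob 1157.7 -253.5 size 82.0 27.3 yaw -0.771 px [478. 191.]
```

step_arm --motion '[0.04,0.473,0.2,0,0,-0.018,0,0.04,0.473,0.4,0,0,-0.018,0,0.04,0.473,0.6,0,0,-0.018,0.2,0.04,0.473,0.72,0,0,-0.018,0.3,0.04,0.473,0.78,0,0,-0.018,0.4,0.04,0.473,0.82,0,0,-0.018,0.4,0.04,0.473,0.82,0,0,-0.018,0.4,0.04,0.473,0.82,0,0,-0.018,0.4]'

```text
time_s: 21.75
position: [463.7, -179.6, 3.7]
tool_rot: [1.0, -0.028, 0.001, 0.0]
ft_force: [-0.7, 0.7, -0.4]
opening: 52.9
gripper_force: 0.0
```

```bash
python3 - <<'E'
from h import *
st();go([454.5,-179.3,3],-.057)
E
```

```text
{'time_s': 21.75, 'joint_positions': [0.289, 0.953, -0.02, 2.085, 0.16, 0.103, -1.509], 'position': [463.701, -179.582, 3.738], 'tool_rot': [1.0, -0.028, 0.001, 0.0], 'ft_force': [-0.679, 0.75, -0.365], 'opening': 52.88, 'gripper_force': 0.0}
shift [-0.061  0.002  0.005] turn [ 0.0002 -0.0007  0.    ] deg 0.1
```

step_arm --motion '[-0.05,0,0,0,0,0,0.5,-0.05,0,0,0,0,0,0.8,-0.05,0,0,0,0,0,1,-0.05,0,0,0,0,0,1,-0.05,0,0,0,0,0,1,-0.05,0,0,0,0,0,1]' --grip_force 45

```text
time_s: 22.35
position: [455.6, -179.1, 3.3]
tool_rot: [1.0, -0.029, 0.0, 0.0]
ft_force: [-1.0, -0.2, 5.1]
opening: 23.3
gripper_force: 45.0
```

step_arm --motion '[0,0,-0.15,0,0,0,1,0,0,-0.35,0,0,0,1,0,0,-0.6,0,0,0,1,0,0,-0.75,0,0,0,1,0,0,-0.75,0,0,0,1,0,0,-0.75,0,0,0,1]'

```text
time_s: 22.95
position: [455.4, -179.1, 115.4]
tool_rot: [1.0, -0.029, 0.0, 0.0]
ft_force: [-0.1, 0.0, -0.4]
opening: 22.8
gripper_force: 45.0
```

```bash
cat >> h.py <<'E'
O=np.array([595.8,-199.5,0]);X=np.array([.9955,-.0953,0]);Y=np.array([.0953,.9955,0])
E
python3 - <<'E'
from h import *
o=st();brass('wrist','w10',float(o['position'][2])+5);c=np.array([432.9,-178]);print('off',o['position'][:2]-c)
E
```

```text
{'time_s': 22.95, 'joint_positions': [0.326, 0.727, -0.073, 2.08, 0.146, 0.339, -1.495], 'position': [455.387, -179.077, 115.374], 'tool_rot': [1.0, -0.029, 0.0, 0.0], 'ft_force': [-0.098, 0.03, -0.385], 'opening': 22.805, 'gripper_force': 44.999}
blob 375.9 -178.7 size 213.1 12.2 yaw 1.514 px [284. 386.]
blob 396.3 -176.1 size 23.5 14.4 yaw 1.514 px [276. 357.]
blob 452.9 -179.3 size 54.3 23.8 yaw -0.059 px [276. 272.]
blob 488.1 -94.4 size 50.4 15.4 yaw -0.029 px [104. 218.]
blob 480.2 -263.6 size 50.1 15.3 yaw -0.252 px [441. 215.]
blob 560.1 -147.5 size 42.1 22.6 yaw -0.054 px [186.  56.]
off [22.48716236 -1.07747457]
```

step_arm --motion '[0.25,0.08,0,0,0,0.018,1,0.5,0.16,0,0,0,0.018,1,0.75,0.24,0,0,0,0.018,1,0.948,0.302,0,0,0,0.018,1,0.948,0.302,0,0,0,0.018,1,0.948,0.302,0,0,0,0.018,1]'

```text
time_s: 23.6
position: [593.4, -231.9, 113.2]
tool_rot: [0.999, -0.047, -0.002, -0.001]
ft_force: [-1.3, 0.6, -1.0]
opening: 23.3
gripper_force: 45.0
```

step_arm --motion '[0,0,0.2,0,0,0,1,0,0,0.4,0,0,0,1,0,0,0.55,0,0,0,1,0,0,0.64,0,0,0,1,0,0,0.68,0,0,0,1,0,0,0.7,0,0,0,1,0,0,0.7,0,0,0,1]'

```text
time_s: 24.3
position: [594.9, -232.5, 11.0]
tool_rot: [0.999, -0.047, 0.0, 0.0]
ft_force: [0.4, 0.8, -1.1]
opening: 22.7
gripper_force: 45.0
```

step_arm --motion '[0,0,0.015,0,0,0,1,0,0,0.025,0,0,0,1,0,0,0.025,0,0,0,0.65,0,0,0.025,0,0,0,0.65,0,0,0.025,0,0,0,0.65,0,0,-0.1,0,0,0,0.65,0,0,-0.4,0,0,0,0.65,0,0,-0.7,0,0,0,0.6,0,0,-0.8,0,0,0,0.5,0,0,-0.8,0,0,0,0.4]'

```text
time_s: 25.3
position: [596.8, -233.2, 134.5]
tool_rot: [0.999, -0.048, 0.003, 0.001]
ft_force: [0.8, -0.6, -1.1]
opening: 49.1
gripper_force: 0.0
```

step_arm --motion '[-0.92,-0.65,0,0,0,0,0,-0.92,-0.65,0,0,0,0,0,-0.92,-0.65,0,0,0,0,0,-0.92,-0.65,0,0,0,0,0,-0.92,-0.65,0,0,0,0,0]'

```text
time_s: 25.8
position: [462.6, -119.8, 129.6]
tool_rot: [0.999, -0.046, -0.003, -0.001]
ft_force: [-0.1, 0.4, -0.0]
opening: 87.7
gripper_force: 0.0
```

step_arm --motion '[0,-0.65,0,0,0,-0.031,0,0,-0.65,0,0,0,-0.031,0,0,-0.65,0,0,0,-0.031,0,0,-0.65,0,0,0,-0.031,0]'

```text
time_s: 26.2
position: [476.8, -24.5, 129.9]
tool_rot: [1.0, -0.014, 0.0, 0.0]
ft_force: [-0.1, -0.5, 0.1]
opening: 88.0
gripper_force: 0.0
```

```bash
python3 - <<'E'
from h import *
st();print('wrist');brass('wrist','w11');print('scene');brass('scene','s11');go([474.5,-24,3],-.03)
E
```

```text
{'time_s': 26.2, 'joint_positions': [-0.019, 0.691, -0.042, 2.106, 0.08, 0.346, -1.725], 'position': [476.793, -24.521, 129.926], 'tool_rot': [1.0, -0.014, 0.0, 0.0], 'ft_force': [-0.115, -0.511, 0.081], 'opening': 88.009, 'gripper_force': 0.0}
wrist
blob 245.3 -320.1 size 40.8 21.5 yaw 1.544 px [533. 383.]
blob 320.0 -233.2 size 81.8 20.2 yaw 0.403 px [470. 330.]
blob 330.7 186.5 size 84.9 30.8 yaw -0.377 px [ 87. 333.]
blob 450.7 -21.4 size 90.4 24.0 yaw -0.025 px [274. 226.]
blob 573.0 -231.5 size 90.9 28.5 yaw -0.096 px [521.  82.]
blob 589.3 -119.3 size 96.1 40.7 yaw -0.054 px [389.  63.]
scene
blob 432.8 -329.9 size 88.7 26.6 yaw -0.257 px [279. 294.]
blob 573.1 -229.5 size 88.0 25.1 yaw -0.099 px [310. 248.]
blob 605.1 -119.8 size 129.8 40.7 yaw -0.058 px [302. 219.]
blob 448.1 -24.0 size 88.3 28.0 yaw -0.034 px [241. 215.]
blob 1157.7 -253.5 size 82.0 27.3 yaw -0.771 px [478. 191.]
shift [-0.011 -0.021  0.847] turn [ 0.0006  0.0002 -0.0012] deg 0.2
```

step_arm --motion '[-0.01,-0.015,0.3,0,0,0,0.1,-0.01,-0.015,0.55,0,0,0,0.2,-0.01,-0.015,0.72,0,0,0,0.3,-0.01,-0.015,0.8,0,0,0,0.4,-0.01,-0.015,0.845,0,0,0,0.4,-0.01,-0.015,0.845,0,0,0,0.6,-0.01,-0.015,0.845,0,0,0,0.8,-0.01,-0.015,0.845,0,0,0,1,-0.01,-0.015,0.845,0,0,0,1,-0.01,-0.015,0.845,0,0,0,1]'

```text
time_s: 27.3
position: [475.1, -23.1, 4.5]
tool_rot: [1.0, -0.015, 0.001, 0.0]
ft_force: [-0.0, 0.2, 4.9]
opening: 22.6
gripper_force: 45.0
```

step_arm --motion '[0,0,0,0,0,0,1,0,0,0,0,0,0,1]'

```text
time_s: 27.5
position: [475.1, -23.1, 4.5]
tool_rot: [1.0, -0.015, 0.001, 0.0]
ft_force: [1.1, -0.1, 5.3]
opening: 22.6
gripper_force: 45.0
```

step_arm --motion '[0,0,-0.15,0,0,0,1,0,0,-0.35,0,0,0,1,0,0,-0.6,0,0,0,1,0,0,-0.75,0,0,0,1,0,0,-0.75,0,0,0,1,0,0,-0.75,0,0,0,1]'

```text
time_s: 28.1
position: [474.4, -23.0, 116.3]
tool_rot: [1.0, -0.015, 0.0, -0.0]
ft_force: [-0.6, 0.7, -1.2]
opening: 22.7
gripper_force: 45.0
```

```bash
python3 - <<'E'
from h import *
o=st();brass('wrist','w12',float(o['position'][2])+5);go(O+4*X+18*Y+[0,0,115],-.0953)
E
```

```text
{'time_s': 28.1, 'joint_positions': [-0.003, 0.716, -0.073, 2.121, 0.158, 0.309, -1.809], 'position': [474.383, -22.963, 116.276], 'tool_rot': [1.0, -0.015, 0.0, -0.0], 'ft_force': [-0.621, 0.716, -1.24], 'opening': 22.706, 'gripper_force': 44.966}
blob 395.0 -24.5 size 212.5 12.2 yaw 1.542 px [282. 386.]
blob 414.7 -20.9 size 23.2 16.7 yaw 1.52 px [275. 358.]
blob 470.6 -23.2 size 51.7 23.5 yaw -0.041 px [276. 274.]
blob 565.0 -140.1 size 50.6 16.0 yaw -0.099 px [536.  77.]
blob 572.1 -77.7 size 49.6 22.7 yaw -0.054 px [396.  61.]
shift [0.882 1.034 0.003] turn [0.0001 0.0006 0.0312] deg 3.7
```

step_arm --motion '[0.2,0.25,0,0,0,0,1,0.4,0.5,0,0,0,0,1,0.4,0.5,0,0,0,0,1]'

```text
time_s: 28.45
position: [535.3, -107.1, 114.9]
tool_rot: [1.0, -0.02, 0.002, 0.002]
ft_force: [-0.6, 0.2, -1.6]
opening: 22.6
gripper_force: 45.0
```

step_arm --motion '[0.2,0.22,0,0,0,0.031,1,0.35,0.4,0,0,0,0.031,1,0.482,0.534,0,0,0,0.031,1,0.482,0.534,0,0,0,0.031,1,0.482,0.534,0,0,0,0.031,1]'

```text
time_s: 28.95
position: [600.6, -181.7, 114.2]
tool_rot: [0.999, -0.048, -0.002, -0.0]
ft_force: [-0.4, 0.6, -1.7]
opening: 22.8
gripper_force: 45.0
```

```bash
python3 - <<'E'
from h import *
st();go(O+4*X+18*Y+[0,0,9],-.0953)
E
```

```text
{'time_s': 28.95, 'joint_positions': [0.296, 0.851, -0.137, 1.655, 0.17, 0.651, -1.598], 'position': [600.614, -181.681, 114.157], 'tool_rot': [0.999, -0.048, -0.002, -0.0], 'ft_force': [-0.414, 0.644, -1.65], 'opening': 22.795, 'gripper_force': 44.967}
shift [0.009 0.002 0.701] turn [-0.0003  0.0018 -0.0002] deg 0.2
```

step_arm --motion '[0,0,0.2,0,0,0,1,0,0,0.4,0,0,0,1,0,0,0.55,0,0,0,1,0,0,0.64,0,0,0,1,0,0,0.685,0,0,0,1,0,0,0.705,0,0,0,1,0,0,0.712,0,0,0,1,0,0,0.712,0,0,0,1]'

```text
time_s: 29.75
position: [602.6, -182.1, 10.3]
tool_rot: [0.999, -0.047, 0.001, 0.0]
ft_force: [-0.7, 0.2, -1.1]
opening: 22.3
gripper_force: 45.0
```

step_arm --motion '[0,0,0,0,0,0,0.65,0,0,0,0,0,0,0.65,0,0,0,0,0,0,0.65,0,0,-0.1,0,0,0,0.65,0,0,-0.4,0,0,0,0.65,0,0,-0.7,0,0,0,0.6,0,0,-0.8,0,0,0,0.5,0,0,-0.8,0,0,0,0.4]'

```text
time_s: 30.55
position: [604.1, -182.5, 133.2]
tool_rot: [0.999, -0.048, 0.003, 0.001]
ft_force: [-0.5, 0.1, 0.4]
opening: 49.3
gripper_force: 0.0
```

step_arm --motion '[-0.866,0.6,0,0,0,0,0,-0.866,0.6,0,0,0,0,0,-0.866,0.6,0,0,0,0,0,-0.866,0.6,0,0,0,0,0,-0.866,0.6,0,0,0,0,0]'

```text
time_s: 31.05
position: [461.4, -260.3, 128.5]
tool_rot: [0.999, -0.049, -0.002, -0.0]
ft_force: [0.9, 0.1, 0.1]
opening: 87.7
gripper_force: 0.0
```

step_arm --motion '[0,0.5,0,0,0,0.074,0,0,0.5,0,0,0,0.074,0,0,0.5,0,0,0,0.074,0,0,0.5,0,0,0,0.074,0]'

```text
time_s: 31.45
position: [458.7, -332.6, 128.8]
tool_rot: [0.992, -0.124, 0.0, -0.001]
ft_force: [-0.1, -0.3, 0.1]
opening: 88.1
gripper_force: 0.0
```

```bash
python3 - <<'E'
from h import *
st();print('wrist');brass('wrist','w13');print('scene');brass('scene','s13');go([455.8,-334.4,4],-.25)
E
```

```text
{'time_s': 31.45, 'joint_positions': [0.629, 0.767, -0.139, 1.842, 0.184, 0.544, -1.448], 'position': [458.672, -332.599, 128.813], 'tool_rot': [0.992, -0.124, 0.0, -0.001], 'ft_force': [-0.109, -0.256, 0.117], 'opening': 88.139, 'gripper_force': 0.0}
wrist
blob 262.6 -495.9 size 85.5 30.8 yaw 0.1 px [466. 332.]
blob 363.3 -95.5 size 85.2 31.2 yaw -0.56 px [ 87. 333.]
blob 435.7 -329.0 size 90.7 24.1 yaw -0.258 px [278. 223.]
blob 575.5 -134.3 size 95.0 38.4 yaw -0.528 px [ 13. 129.]
blob 577.5 -179.0 size 90.8 27.9 yaw -0.105 px [ 67. 112.]
blob 572.8 -230.1 size 90.9 26.3 yaw -0.098 px [125. 102.]
scene
blob 433.2 -329.9 size 89.0 27.5 yaw -0.258 px [279. 294.]
blob 586.7 -230.8 size 60.7 24.8 yaw -0.105 px [314. 247.]
blob 594.5 -180.2 size 54.7 25.3 yaw -0.105 px [308. 234.]
blob 636.6 -122.1 size 66.7 39.9 yaw -0.059 px [313. 216.]
blob 1157.7 -253.5 size 82.0 27.3 yaw -0.771 px [478. 191.]
shift [-0.013  0.026  0.834] turn [-0.001   0.      0.0018] deg 0.2
```

step_arm --motion '[-0.013,0.022,0,0,0,0,0.5,-0.013,0.022,0.1,0,0,0,0.5,-0.013,0.022,0.2,0,0,0,0.5,-0.013,0.022,0.35,0,0,0,0.5,-0.013,0.022,0.55,0,0,0,0.5,-0.013,0.022,0.7,0,0,0,0.5,-0.013,0.022,0.8,0,0,0,0.5,-0.013,0.022,0.84,0,0,0,0.5,-0.013,0.022,0.84,0,0,0,0.5,-0.013,0.022,0.84,0,0,0,0.7]'

```text
time_s: 32.55
position: [455.0, -336.9, 4.3]
tool_rot: [0.992, -0.125, 0.001, 0.0]
ft_force: [-0.0, -0.3, -0.4]
opening: 38.2
gripper_force: 0.0
```

step_arm --motion '[0,0,0,0,0,0,1,0,0,0,0,0,0,1,0,0,0,0,0,0,1,0,0,0,0,0,0,1]'

```text
time_s: 32.95
position: [455.1, -336.8, 4.5]
tool_rot: [0.992, -0.125, 0.001, 0.0]
ft_force: [-0.2, 0.4, 6.3]
opening: 22.8
gripper_force: 44.8
```

step_arm --motion '[0,0,-0.15,0,0,0,1,0,0,-0.35,0,0,0,1,0,0,-0.6,0,0,0,1,0,0,-0.75,0,0,0,1,0,0,-0.75,0,0,0,1,0,0,-0.75,0,0,0,1]'

```text
time_s: 33.55
position: [454.0, -336.7, 115.8]
tool_rot: [0.992, -0.125, -0.0, 0.0]
ft_force: [-0.3, -0.5, -2.1]
opening: 22.8
gripper_force: 44.8
```

```bash
python3 - <<'E'
from h import *
o=st();brass('wrist','w14',float(o['position'][2])+5);go(O+2*X-84*Y+[0,0,115],-.0953)
E
```

```text
{'time_s': 33.55, 'joint_positions': [0.635, 0.787, -0.134, 1.853, 0.194, 0.514, -1.45], 'position': [454.012, -336.685, 115.796], 'tool_rot': [0.992, -0.125, -0.0, 0.0], 'ft_force': [-0.33, -0.545, -2.143], 'opening': 22.85, 'gripper_force': 44.806}
blob 375.8 -320.7 size 212.7 13.0 yaw 1.321 px [282. 386.]
blob 397.6 -320.9 size 23.3 13.6 yaw 1.302 px [273. 356.]
blob 451.9 -336.5 size 55.5 23.7 yaw -0.282 px [276. 271.]
blob 547.3 -233.7 size 29.2 12.0 yaw -0.531 px [  8. 146.]
blob 557.4 -257.8 size 50.7 15.7 yaw -0.107 px [ 49. 108.]
blob 554.8 -286.4 size 50.6 14.9 yaw -0.098 px [109.  97.]
shift [ 0.793 -0.567 -0.001] turn [-0.0003  0.0009 -0.0739] deg 8.9
```

step_arm --motion '[0.25,-0.18,0,0,0,-0.074,1,0.5,-0.36,0,0,0,-0.074,1,0.7,-0.5,0,0,0,-0.074,1,0.793,-0.567,0,0,0,-0.074,1,0.793,-0.567,0,0,0,-0.074,1,0.793,-0.567,0,0,0,-0.074,1]'

```text
time_s: 34.2
position: [588.7, -283.7, 114.1]
tool_rot: [0.999, -0.047, -0.002, -0.0]
ft_force: [0.2, -0.6, -1.8]
opening: 22.6
gripper_force: 44.8
```

```bash
python3 - <<'E'
from h import *
st();go(O+2*X-84*Y+[0,0,9],-.0953)
E
```

```text
{'time_s': 34.2, 'joint_positions': [0.466, 0.881, -0.167, 1.568, 0.199, 0.713, -1.458], 'position': [588.716, -283.665, 114.076], 'tool_rot': [0.999, -0.047, -0.002, -0.0], 'ft_force': [0.206, -0.57, -1.844], 'opening': 22.6, 'gripper_force': 44.805}
shift [ 0.01  -0.003  0.7  ] turn [-0.      0.002   0.0002] deg 0.2
```

step_arm --motion '[0,0,0.2,0,0,0,1,0,0,0.4,0,0,0,1,0,0,0.55,0,0,0,1,0,0,0.64,0,0,0,1,0,0,0.685,0,0,0,1,0,0,0.705,0,0,0,1,0,0,0.72,0,0,0,1,0,0,0.72,0,0,0,1,0,0,0.72,0,0,0,0.65,0,0,0.72,0,0,0,0.65]'

```text
time_s: 35.2
position: [591.3, -283.8, 8.9]
tool_rot: [0.999, -0.047, 0.001, 0.0]
ft_force: [0.1, 0.8, 0.1]
opening: 31.0
gripper_force: 0.0
```

step_arm --motion '[0,0,0,0,0,0,0.65,0,0,-0.1,0,0,0,0.65,0,0,-0.4,0,0,0,0.65,0,0,-0.7,0,0,0,0.65,0,0,-0.9,0,0,0,0.65,-0.1,0,-0.9,0,0,0,0.65]'

```text
time_s: 35.8
position: [581.0, -283.2, 149.7]
tool_rot: [0.999, -0.047, 0.007, 0.002]
ft_force: [-0.3, -0.5, -1.0]
opening: 31.3
gripper_force: 0.0
```

step_arm --motion '[-0.6,0,-0.3,0,0,0,0.8,-0.6,0,-0.7,0,0,0,1,-0.6,0,-0.8,0,0,0,1,-0.6,0,-0.8,0,0,0,1,-0.6,0,-0.8,0,0,0,1]'

```text
time_s: 36.3
position: [486.7, -274.3, 265.8]
tool_rot: [0.999, -0.048, 0.002, 0.001]
ft_force: [0.8, 0.2, -0.7]
opening: 0.4
gripper_force: 0.0
```

```bash
python3 - <<'E'
from h import *
st();print('scene');brass('scene','s15');brass('wrist','w15')
a=cv2.imread('pics/s15.png')[110:290,230:430];b=cv2.imread('pics/w15.png');cv2.imwrite('pics/f15.png',np.hstack([cv2.resize(a,(400,360),interpolation=cv2.INTER_CUBIC),cv2.resize(b,(400,360))]))
E
```

```text
{'time_s': 36.3, 'joint_positions': [0.564, 0.567, -0.219, 1.74, 0.157, 0.846, -1.392], 'position': [486.705, -274.261, 265.821], 'tool_rot': [0.999, -0.048, 0.002, 0.001], 'ft_force': [0.85, 0.166, -0.719], 'opening': 0.418, 'gripper_force': 0.0}
scene
blob 569.1 -277.6 size 88.5 20.5 yaw -0.105 px [317. 261.]
blob 572.4 -229.5 size 89.3 25.1 yaw -0.099 px [310. 248.]
blob 579.9 -178.5 size 84.1 25.7 yaw -0.104 px [304. 235.]
blob 605.1 -119.8 size 129.8 40.7 yaw -0.059 px [302. 219.]
blob 1157.7 -253.5 size 82.0 27.3 yaw -0.771 px [478. 191.]
blob 215.3 -293.1 size 114.7 9.5 yaw -0.05 px [304. 333.]
blob 223.6 -205.7 size 114.6 10.2 yaw -0.124 px [249. 333.]
blob 535.0 -227.0 size 22.8 13.1 yaw 1.469 px [237. 142.]
blob 543.5 -277.7 size 36.9 23.8 yaw -0.094 px [277. 133.]
blob 566.7 -171.6 size 44.8 11.2 yaw -0.114 px [192. 120.]
blob 606.3 -178.4 size 31.7 16.1 yaw -0.192 px [190.  85.]
blob 606.0 -120.1 size 129.5 40.9 yaw -0.053 px [145.  90.]
```

step_arm --motion '[0.76,-0.076,0,0,0,0,1,0.76,-0.076,0,0,0,0,1,0.76,-0.076,0,0,0,0,1,0.76,-0.076,0,0,0,0,1]'

```text
time_s: 36.8
position: [602.8, -271.0, 260.0]
tool_rot: [0.999, -0.046, -0.001, -0.001]
ft_force: [0.4, 0.4, -1.0]
opening: 0.3
gripper_force: 0.0
```

step_arm --motion '[0.76,-0.076,0,0,0,0,1,0.76,-0.076,0,0,0,0,1,0.76,-0.076,0,0,0,0,1,0.76,-0.076,0,0,0,0,1,0.76,-0.076,0.2,0,0,0,1,0.76,-0.076,0.4,0,0,0,1,0.76,-0.076,0.4,0,0,0,1]'

```text
time_s: 37.5
position: [709.9, -272.6, 197.5]
tool_rot: [0.999, -0.048, -0.006, -0.001]
ft_force: [-1.0, 0.5, 0.2]
opening: 0.3
gripper_force: 0.0
```

```bash
python3 - <<'E'
from h import *
o=st();d=o['position']-np.array([677.4,-207.3,56.5]);s=np.array([d@X,d[2]]);print(s,d@Y)
for t in np.arange(1.5,-.01,-.1): print(round(t,1),((np.array([-150*np.cos(t)+4*np.sin(t)+15,150*np.sin(t)+4*np.cos(t)])-s)/150*[1,-1]).round(3))
E
```

```text
{'time_s': 37.5, 'joint_positions': [0.379, 0.943, -0.182, 1.091, 0.164, 1.133, -1.468], 'position': [709.853, -272.588, 197.455], 'tool_rot': [0.999, -0.048, -0.006, -0.001], 'ft_force': [-0.987, 0.494, 0.161], 'opening': 0.35, 'gripper_force': 0.0}
[ 38.52926925 140.95472829] -61.90147824292845
1.5 [-0.201 -0.06 ]
1.4 [-0.301 -0.05 ]
1.3 [-0.399 -0.031]
1.2 [-0.494 -0.002]
1.1 [-0.587  0.036]
1.0 [-0.675  0.084]
0.9 [-0.758  0.14 ]
0.8 [-0.834  0.204]
0.7 [-0.905  0.275]
0.6 [-0.967  0.353]
0.5 [-1.022  0.437]
0.4 [-1.068  0.526]
0.3 [-1.104  0.619]
0.2 [-1.132  0.715]
0.1 [-1.149  0.813]
-0.0 [-1.157  0.913]
```

step_arm --motion '[-0.1,0,-0.04,0,0,0,1,-0.2,0,-0.05,0,0,0,1,-0.3,0,-0.05,0,0,0,1,-0.36,0,-0.04,0,0,0,1,-0.42,0,-0.025,0,0,0,1,-0.48,0,-0.005,0,0,0,1,-0.54,0,0.016,0,0,0,1,-0.587,0,0.036,0,0,0,1,-0.587,0,0.036,0,0,0,1]'

```text
time_s: 38.4
position: [626.4, -265.0, 198.7]
tool_rot: [0.999, -0.048, -0.0, 0.0]
ft_force: [-0.0, 0.0, 0.4]
opening: -0.1
gripper_force: 0.2
```

```bash
python3 - <<'E'
from h import *
o=st();d=o['position']-np.array([677.4,-207.3,56.5]);s=np.array([d@X,d[2]]);print(s,d@Y)
for t in np.arange(1.3,-.01,-.1): print(round(t,1),((np.array([-150*np.cos(t)+4*np.sin(t)+15,150*np.sin(t)+4*np.cos(t)])-s)/150*[1,-1]).round(3))
snap('side','d16')
for t in(1.4,1.2,1.0,.8): # dark lid outline check: projected far corner
  e=np.array([677.4,-207.3,56.5])+168*(-np.cos(t)*X+np.array([0,0,np.sin(t)]));print(t,px('d16',[e+136*Y]))
E
```

```text
{'time_s': 38.4, 'joint_positions': [0.428, 0.81, -0.192, 1.421, 0.175, 0.927, -1.477], 'position': [626.377, -265.012, 198.71], 'tool_rot': [0.999, -0.048, -0.0, 0.0], 'ft_force': [-0.029, 0.03, 0.367], 'opening': -0.087, 'gripper_force': 0.181}
[-45.29326478 142.20993399] -62.31475679610805
1.3 [ 0.16  -0.023]
1.2 [0.064 0.006]
1.1 [-0.028  0.045]
1.0 [-0.116  0.092]
0.9 [-0.199  0.148]
0.8 [-0.276  0.212]
0.7 [-0.346  0.283]
0.6 [-0.408  0.361]
0.5 [-0.463  0.445]
0.4 [-0.509  0.534]
0.3 [-0.546  0.627]
0.2 [-0.573  0.723]
0.1 [-0.59   0.822]
-0.0 [-0.598  0.921]
1.4 [[236.8 161. ]]
1.2 [[247.6 167.7]]
1.0 [[257.9 176.6]]
0.8 [[267.1 187.2]]
```

step_arm --motion '[-0.07,0,0.065,0,0,0,1,-0.116,0,0.092,0,0,0,1,-0.158,0,0.12,0,0,0,1,-0.199,0,0.148,0,0,0,1,-0.238,0,0.18,0,0,0,1,-0.276,0,0.212,0,0,0,1,-0.31,0,0.248,0,0,0,1,-0.346,0,0.283,0,0,0,1,-0.378,0,0.322,0,0,0,1,-0.408,0,0.361,0,0,0,1]'

```text
time_s: 39.45
position: [566.0, -258.4, 142.8]
tool_rot: [0.999, -0.047, -0.0, -0.0]
ft_force: [-0.3, 0.8, 0.3]
opening: 0.1
gripper_force: 0.3
```

step_arm --motion '[-0.028,0,0.042,0,0,0,1,-0.055,0,0.084,0,0,0,1,-0.08,0,0.128,0,0,0,1,-0.101,0,0.173,0,0,0,1,-0.12,0,0.22,0,0,0,1,-0.138,0,0.266,0,0,0,1,-0.153,0,0.314,0,0,0,1,-0.165,0,0.362,0,0,0,1]'

```text
time_s: 40.25
position: [541.9, -256.0, 88.5]
tool_rot: [0.999, -0.047, 0.0, 0.0]
ft_force: [-0.1, 0.3, -0.8]
opening: 0.1
gripper_force: 0.0
```

```bash
python3 - <<'E'
from h import *
o=st();d=o['position']-np.array([677.4,-207.3,56.5]);s=np.array([d@X,d[2]]);print(s,d@Y)
E
```

```text
{'time_s': 40.25, 'joint_positions': [0.453, 0.862, -0.156, 1.759, 0.232, 0.539, -1.515], 'position': [541.875, -256.048, 88.534], 'tool_rot': [0.999, -0.047, 0.0, 0.0], 'ft_force': [-0.116, 0.326, -0.753], 'opening': 0.073, 'gripper_force': 0.0}
[-130.26981041   32.03385812] -61.44470137938506
```

```bash
python3 - <<'E'
from h import *
brass('scene','s17')
a=cv2.imread('pics/s17.png')[110:290,230:430];b=cv2.imread('pics/d16.png')[100:280,200:400];snap('side','d17');c=cv2.imread('pics/d17.png')[100:280,200:400];cv2.imwrite('pics/f17.png',cv2.resize(np.hstack([a,b,c]),None,fx=1.33,fy=1.33))
E
```

```text
blob 1157.7 -253.5 size 82.0 27.3 yaw -0.771 px [478. 191.]
```

View pics/f17.png

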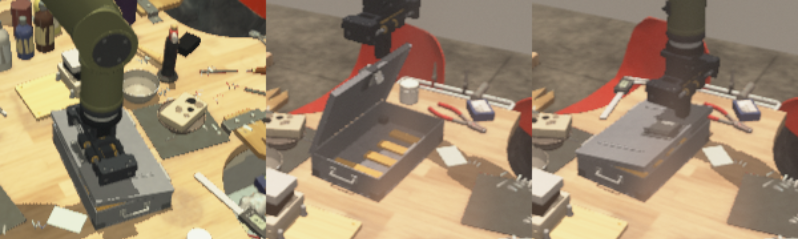

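step_arm --motion '[-0.015,0,0.05,0,0,0,1,-0.025,0,0.1,0,0,0,1,-0.03,0,0.14,0,0,0,1,-0.03,0,0.17,0,0,0,1,-0.03,0,0.19,0,0,0,1,-0.03,0,0.2,0,0,0,1,-0.03,0,0.2,0,0,0,1]'

```text
time_s: 41.05
position: [537.3, -255.6, 60.9]
tool_rot: [0.999, -0.047, -0.0, 0.0]
ft_force: [-4.1, 2.4, 16.9]
opening: 0.3
gripper_force: 8.7
```

step_arm --motion '[0,0,0.015,0,0,0,1,0,0,0.03,0,0,0,1,0,0,0.03,0,0,0,1]'

```text
time_s: 41.35
position: [537.3, -255.6, 60.6]
tool_rot: [0.999, -0.048, 0.0, 0.001]
ft_force: [-12.4, 5.4, 50.6]
opening: 0.4
gripper_force: 25.7
```

step_arm --motion '[0,0,-0.1,0,0,0,1,0,0,-0.4,0,0,0,1,0,0,-0.7,0,0,0,1,0,0,-1,0,0,0,1,0,0,-1,0,0,0,1]'

```text
time_s: 41.85
position: [541.1, -257.0, 210.4]
tool_rot: [0.999, -0.048, 0.006, 0.002]
ft_force: [-0.7, 0.1, -0.6]
opening: 0.5
gripper_force: 0.0
```

step_arm --motion '[-0.43,-0.375,-0.22,0,0,0,1,-0.43,-0.375,-0.22,0,0,0,0.5,-0.43,-0.375,-0.22,0,0,0,0,-0.43,-0.375,-0.22,0,0,0,0,-0.43,-0.375,-0.22,0,0,0,0,-0.43,-0.375,-0.22,0,0,0,0,-0.43,-0.375,-0.22,0,0,0,0,-0.43,-0.375,-0.22,0,0,0,0]'

```text
time_s: 42.65
position: [478.9, -194.0, 237.2]
tool_rot: [0.999, -0.048, -0.0, -0.0]
ft_force: [-0.3, 0.6, 0.5]
opening: 54.7
gripper_force: 0.0
```

```bash
python3 - <<'E'
from h import *
st();snap('side','d18');snap('scene','s18')
b=lambda n:cv2.cvtColor(cv2.imread(f'pics/{n}.png'),cv2.COLOR_BGR2GRAY)
h=np.array([677.4,-207.3,58.5])
# template-match lid patches (side view): shift of lid's front corners / paddle vs shut picture
for v,a,c in(('side','side0','d18'),('scene','scene0','s18')):
  for nm,P in(('front+y',h-168*X+136*Y),('front-y',h-168*X-136*Y),('back+y',h+136*Y),('handle+y end',h-80*X+136*Y)):
    u,w_=px(c,P)[0].astype(int);T=b(a)[w_-10:w_+11,u-12:u+13];S=b(c)[w_-16:w_+17,u-18:u+19]
    r_=cv2.matchTemplate(S,T,cv2.TM_CCOEFF_NORMED);_,m,_,l=cv2.minMaxLoc(r_);print(v,nm,(u,w_),'shift',l[0]-6,l[1]-6,round(m,2))
  for nm,P in(('steel',[662,84,97]),('brick',[640,40,50]),('pot/emery',None)):
    if P is None: continue
    u,w_=px(c,P)[0].astype(int);T=b(a)[w_-12:w_+13,u-14:u+15];S=b(c)[w_-22:w_+23,u-24:u+25]
    r_=cv2.matchTemplate(S,T,cv2.TM_CCOEFF_NORMED);_,m,_,l=cv2.minMaxLoc(r_);print(v,nm,'shift',l[0]-10,l[1]-10,round(m,2))
E
```

```text
{'time_s': 42.65, 'joint_positions': [0.431, 0.553, -0.213, 1.89, 0.17, 0.716, -1.546], 'position': [478.87, -193.958, 237.245], 'tool_rot': [0.999, -0.048, -0.0, -0.0], 'ft_force': [-0.332, 0.552, 0.472], 'opening': 54.716, 'gripper_force': 0.0}
side front+y (np.int64(284), np.int64(234)) shift 0 0 1.0
side front-y (np.int64(335), np.int64(187)) shift 0 0 0.93
side back+y (np.int64(232), np.int64(213)) shift 0 0 1.0
side handle+y end (np.int64(256), np.int64(222)) shift 0 0 1.0
side steel shift 2 3 0.96
side brick shift 2 3 0.95
scene front+y (np.int64(267), np.int64(201)) shift 0 0 0.3
scene front-y (np.int64(301), np.int64(271)) shift 0 0 0.86
scene back+y (np.int64(320), np.int64(188)) shift 0 0 1.0
scene handle+y end (np.int64(295), np.int64(194)) shift 3 -1 0.3
scene steel shift -2 3 0.62
scene brick shift -2 2 0.29
```

```bash
python3 -c "
from rig import r
print(r.sign_off())"
```

```text
the job is handed in; nothing more can be done
None
```

The plate and all three bars lie flat in the chest. The lid matches its shut position in the images after a firm press, though I did not test the latch itself. The pile still stands on its board against the pins, and the job is handed in at about 43 s.

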